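# Find, snug and flag the loose stage clamp

### The arm

A 7-joint arm with a two-finger parallel gripper is mounted at the origin on the work surface. World frame = base frame: x ahead of the robot, y to its left, z up, the work surface at z = 0. Lengths are in mm, angles in rad, forces in N, time in s.
With the tool pointing down it reaches from about 400 to 900 mm from the base axis. Payload 5.5 kg.
Tool frame: the origin (TCP) lies midway between the tips of the shut fingers; the grasp point (between the pads) lies 19 mm behind it; z points along the fingers, y is the line along which they close (so a half turn about z gives the same grasp; the last joint's range is limited). The gripper opens to 92 mm and grips with 3 to 60 N. Pads are 19 mm wide; open, the fingers measure 130 mm over their backs; the gripper's body (75 mm by 190 mm) begins 47 mm behind the grasp point.
Start: joints at [-1.051, 0.501, -0.427, 1.55, 0.221, 1.138, -0.21], TCP at [165.053, 628.695, 226.729] pointing down, gripper open.
Joint ranges: [-2.88, 2.88], [-0.31, 2.03], [-1.54, 1.56], [0.2, 2.42], [-1.41, 4.55], [0.19, 2.02], [-2.57, 2.57]. Speed limits (rad/s): [2.57, 2.57, 3.14, 3.14, 3.14, 3.14, 3.14].

### API

Orientations are given as a 3x3 rotation matrix whose columns are the frame's x, y, z axes.
In Python, from workcell import arm gives the robot as it stands.
- The arm moves only by the tool play_rows, never from a script. Its argument "deltas" is a list of rows, each a list of 7 numbers: the shift along the tool's x, y, z in cm, then the turn, a rotation vector about the tool's x, y, z in degrees, then the closure, from -1 (fully open) to 1 (shut). In form: [[tx, ty, tz, wx, wy, wz, fingers], ...]. A call has 1 to 8 rows; each row is the pose to reach, as a shift and turn from the pose commanded when the call began, along the tool's axes at that moment; what a row does not reach only later rows make up. A row lasts 1/8 s, in which the tool goes at most 62.5 mm and 10.7 degrees, less where a joint would pass 70% of its speed; a pose out of reach is approached as far as the arm can. A call with a gripper value outside its range is refused whole. The fingers move at their own pace and stop on an object; the grip force is fixed at half the most. Time passes only in rows, so rows that repeat a pose let the fingers close. It gives the time, the measured TCP pose, the force, the opening and the grip force at its end, in the units of the state.
- arm.observe(): the state, without advancing time (a new reading comes with each control period).
- arm.capture(name): name is "side" or "top"; returns the picture (420x560x3 uint8, red, green, blue); there is no depth.
- arm.camera_model(name): a dict with "fov_y" (degrees; the focal length in pixels is half the picture's height over the tangent of half this angle, whatever the lens; pixels are square), "cx", "cy" (the principal point, pixels), "position" and "rotation" of the camera in the world. Camera axes: x right, y down, z forward; pixel columns grow to the right and rows downward; lengths in mm; the calibration is good to about 2 mm. A picture is of the moment at which its call begins. camera_model takes no time and is no camera call.
- arm.hand_in(): hands the job in; it is judged then, once.
The state is a dict: "clock": time; "joint_pos": joint angles; "qvel": joint speeds; "effort": joint torques, N m; "ee_pos": TCP position; "orientation": TCP orientation; "ft_force": force on the tool from outside, world axes, zero at the start; "wrist_torque": the same for the moment, N m; "opening": finger opening in mm; "grip_force": force on a finger pad.
Only numpy, scipy, OpenCV 4.12 (cv2) and the standard library are available. Lean on these libraries where they do the work, as an engineer would, in place of code of your own. Each camera call takes 0.05 s, during which the arm holds its last target. There are 200 camera calls.

### The job

One of the three clamps on the black stage base has worked loose: push the blue lever handles sideways, clockwise as seen from above and never with more than 15 N, to feel which one gives, swing that one on until it comes up against its stop and snug it there with a steady push of 6 to 15 N for half a second. Then take the red marker from the grey block and stand it, fully down, in the hole behind that clamp. Leave the tight clamps as they are and the other things where they stand.

Things in the scene. Friction and masses are not known exactly. Their poses are not given: they have to be found in the camera images.
- base: black stage base plate, fixed, 130 (its x) by 350 (its y) by 30 high, origin on its underside, spanning -52..78 mm in x; the -x long edge faces the robot. Three identical clamps in a row at x=0: clamp 1 at y=+115, 2 at y=0, 3 at y=-115 mm. Which one is loose differs each time and cannot be seen.
- hub_1 (a joint): turn of clamp 1's aluminium hub (64 mm across, vertical axis, top 47 mm above the table, dark 18 mm boss up to 63), rad: 0 as found, grows clockwise seen from above, stop at 0.70, no turn below 0. Loose: about 3 N at the handle turns it and it stays where left. Tight: at most 0.2 rad of play, then holds against any permitted push.
- handle_1 (a point): middle (67 mm above the table) of clamp 1's blue upright handle, a 16 mm diameter cylinder from 46 to 88 mm height, 70 mm from the hub axis; at turn 0 on the base's -x side, beyond the plate's edge. Turning clockwise carries it first towards the base's +y. Push it from the side with closed fingers, do not grip it. More than 15 N on it is a fault.
- hole_1 (a point): centre of the mouth (plate top, 30 mm above the table) of the 14.5 mm wide, 24 mm deep marker hole of clamp 1, 47 mm from the hub axis on the base's +x side (away from the robot), inside a thin white square outline; z up.
- lever_1: clamp 1's lever with its blue handle: a flat springy steel bar 5 mm wide at 51 to 61 mm height; the handle yields about 1 mm per 3 N relative to the hub. Origin on the hub axis 30 mm above the table; its -x axis points along the lever to the handle.
- hub_2 (a joint): turn of clamp 2's aluminium hub (64 mm across, vertical axis, top 47 mm above the table, dark 18 mm boss up to 63), rad: 0 as found, grows clockwise seen from above, stop at 0.70, no turn below 0. Loose: about 3 N at the handle turns it and it stays where left. Tight: at most 0.2 rad of play, then holds against any permitted push.
- handle_2 (a point): middle (67 mm above the table) of clamp 2's blue upright handle, a 16 mm diameter cylinder from 46 to 88 mm height, 70 mm from the hub axis; at turn 0 on the base's -x side, beyond the plate's edge. Turning clockwise carries it first towards the base's +y. Push it from the side with closed fingers, do not grip it. More than 15 N on it is a fault.
- hole_2 (a point): centre of the mouth (plate top, 30 mm above the table) of the 14.5 mm wide, 24 mm deep marker hole of clamp 2, 47 mm from the hub axis on the base's +x side (away from the robot), inside a thin white square outline; z up.
- lever_2: clamp 2's lever with its blue handle: a flat springy steel bar 5 mm wide at 51 to 61 mm height; the handle yields about 1 mm per 3 N relative to the hub. Origin on the hub axis 30 mm above the table; its -x axis points along the lever to the handle.
- hub_3 (a joint): turn of clamp 3's aluminium hub (64 mm across, vertical axis, top 47 mm above the table, dark 18 mm boss up to 63), rad: 0 as found, grows clockwise seen from above, stop at 0.70, no turn below 0. Loose: about 3 N at the handle turns it and it stays where left. Tight: at most 0.2 rad of play, then holds against any permitted push.
- handle_3 (a point): middle (67 mm above the table) of clamp 3's blue upright handle, a 16 mm diameter cylinder from 46 to 88 mm height, 70 mm from the hub axis; at turn 0 on the base's -x side, beyond the plate's edge. Turning clockwise carries it first towards the base's +y. Push it from the side with closed fingers, do not grip it. More than 15 N on it is a fault.
- hole_3 (a point): centre of the mouth (plate top, 30 mm above the table) of the 14.5 mm wide, 24 mm deep marker hole of clamp 3, 47 mm from the hub axis on the base's +x side (away from the robot), inside a thin white square outline; z up.
- lever_3: clamp 3's lever with its blue handle: a flat springy steel bar 5 mm wide at 51 to 61 mm height; the handle yields about 1 mm per 3 N relative to the hub. Origin on the hub axis 30 mm above the table; its -x axis points along the lever to the handle.
- flag: red marker, 35 to 70 g: steel foot 12 mm diameter, 20 long, tapered tip; collar 22 mm wide from 20 to 26 mm; red grip 16 mm square (sides along its x, y) from 26 to 66, ball end to 73. Origin at the foot's tip, z up. Starts upright in the grey block, hanging by its collar. Fully down in a hole, its collar lies on the plate and its origin is 20 mm below the mouth.
- flag_foot (a point): tip of the red marker's foot, the same point as its origin.
- block: dark grey marker block, fixed, 120 (its x) by 50 by 30 high, origin on its underside; red marker in the hole at x=-30 mm, spare blue marker in the hole at x=+30 mm.
- spare: blue spare marker, same shape as the red one; leave it.
- vial_a: small amber glass bottle, 32 mm diameter, 68 high; leave it.
- vial_b: small amber glass bottle, 32 mm diameter, 68 high; leave it.
- vial_c: small amber glass bottle, 32 mm diameter, 68 high; leave it.
- dish: clear round dish 60 mm diameter, 14 high; leave it.
- mouse: black computer mouse 100x60x30; leave it.

How it is judged:
By the outcome, as a careful person would: the job done as asked, in the order asked, and still so for the second after the job is handed in, with the robot touching nothing.
It also fails if it takes over 72 s, if anything falls off the work surface, if the arm or the gripper's body presses on something with over 40 N, if the wrist force passes 120 N, or if a joint passes its speed limit or range.

## Working session

There is one attempt and no reset: what is moved stays moved. The work goes in short steps, Python scripts to look and compute and a tool call to move; the robot and the scene stay as the last step left them, time stands still between calls to the robot, and variables do not carry over. Pictures are saved under pics/ and viewed, at most 10 in all, crops included, and the job is handed in when it is done.

Besides the shell and the picture viewer there is one more tool, called after ">>>" in YAML: its name, and indented under it one key for each argument. play_rows: Moves the arm, as the interface text tells. Its arguments: {"type":"object","properties":{"deltas":{"type":"array","items":{"type":"array","items":{"type":"number"}}}},"required":["deltas"]}

```bash
mkdir -p pics; ls; python3 - <<'E'
from workcell import arm
import cv2
for n in("top","side"):
    p=arm.capture(n);cv2.imwrite(f"pics/{n}0.png",p[:,:,::-1]);m=arm.camera_model(n);print(m)
o=arm.observe();print(o)
E
```

```text
pics
{'fov_y': 44.95180436777509, 'cx': 278.3905958829177, 'cy': 209.18465030169915, 'position': array([ 470.47839752,   11.77495946, 1228.34284848]), 'rotation': array([[ 0.00718804, -0.9943562 ,  0.10584935],
       [-0.99975712, -0.00494078,  0.02147765],
       [-0.02083346, -0.10597802, -0.9941502 ]])}
{'fov_y': 52.139743824937206, 'cx': 277.68869256495753, 'cy': 211.4095756938544, 'position': array([ 497.01458063, -927.98511625,  666.86754368]), 'rotation': array([[ 0.99453454, -0.05026331,  0.09151313],
       [-0.10431135, -0.51606276,  0.8501755 ],
       [ 0.00449388, -0.85507475, -0.51848527]])}
{'clock': 0.1, 'joint_pos': array([-1.0508419 ,  0.50176882, -0.42681028,  1.55132515,  0.22079322,
        1.13831543, -0.21028141]), 'qvel': array([ 0.00064586, -0.00189441, -0.00113645, -0.00293585, -0.00253237,
       -0.00075068,  0.00036194]), 'effort': array([-1.10794188e-02, -5.67878509e+01, -5.83881989e+00, -2.79919910e+01,
       -6.90624607e-02,  2.39593349e-02,  3.03331649e-05]), 'ee_pos': array([164.93768782, 628.07483091, 225.78153266]), 'orientation': array([[-9.67235105e-01,  2.53881832e-01, -5.16751130e-04],
       [ 2.53882348e-01,  9.67233636e-01, -1.68740935e-03],
       [ 7.14164980e-05, -1.76331555e-03, -9.99998443e-01]]), 'ft_force': array([ 0.11327919, -0.24882914,  0.26486258]), 'wrist_torque': array([0.03166404, 0.01630137, 0.00606706]), 'grip_force': 0.0, 'opening': 91.82205919852318}
```

View pics/top0.png

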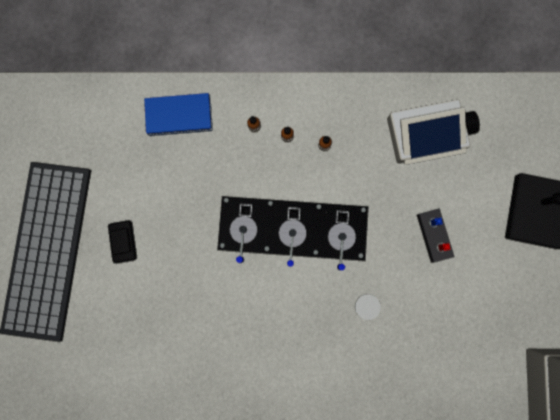

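View pics/side0.png

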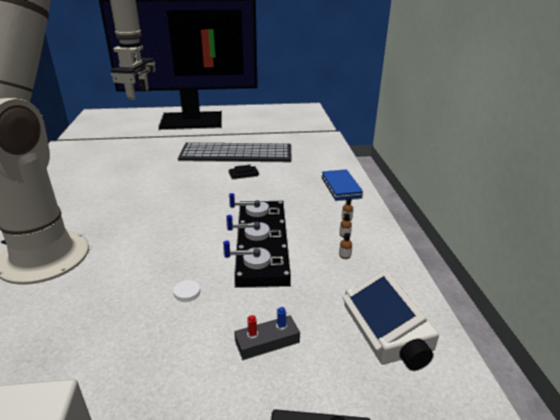

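The top view shows the base with clamps 1 to 3 from left to right (hubs near (243,229), (292,233), (341,237)) and blue handles at (240,259), (290,263), (341,267). Red is at (446,247) and blue at (437,222). I'll enlarge these.

```bash
python3 - <<'E'
import cv2
p=cv2.imread("pics/top0.png")
a=cv2.resize(p[185:285,210:375],None,fx=4.8,fy=4.8,interpolation=cv2.INTER_CUBIC);cv2.imwrite("pics/c1.png",a)
b=cv2.resize(p[200:270,405:465],None,fx=8,fy=8,interpolation=cv2.INTER_CUBIC);cv2.imwrite("pics/c2.png",b)
E
```

```text
(no output)
```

View pics/c1.png

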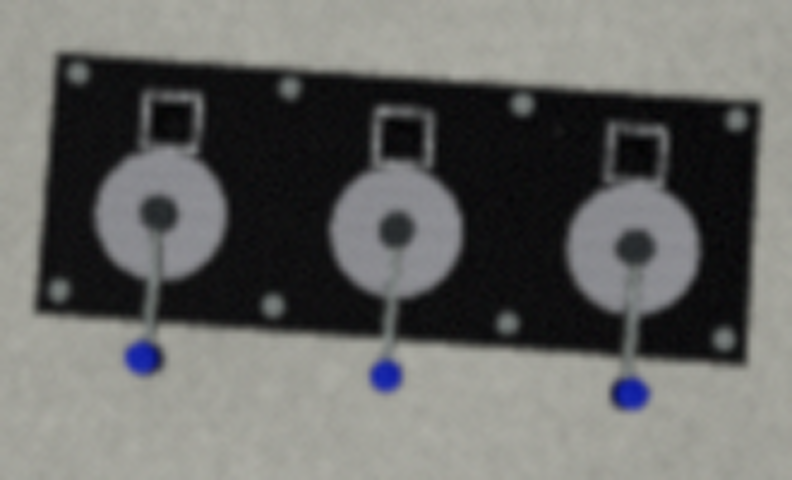

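View pics/c2.png

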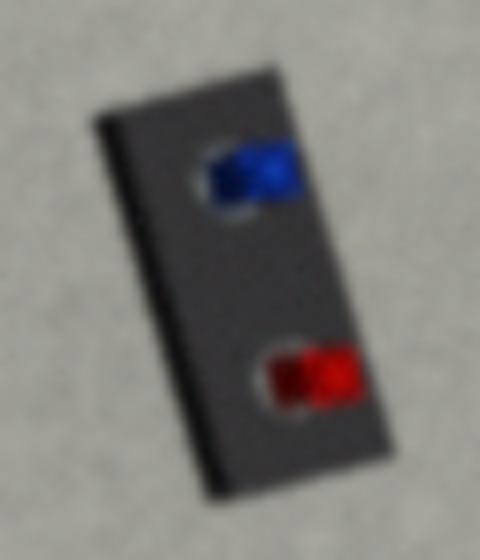

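The crops show the plate corners, hubs, outlines and handles clearly, along with the block and both markers (red top at crop (335,376)). Next I fit the poses.

```bash
cat > h.py <<'E'
import numpy as np
from workcell import arm
from scipy.optimize import least_squares
def w2p(P,n="top"):
    m=arm.camera_model(n);c=(np.atleast_2d(P)-m["position"])@m["rotation"];f=210/np.tan(np.radians(m["fov_y"]/2))
    return c[:,:2]/c[:,2:]*f+[m["cx"],m["cy"]]
def p2w(u,z,n="top"):
    m=arm.camera_model(n);f=210/np.tan(np.radians(m["fov_y"]/2))
    u=np.atleast_2d(u);d=np.c_[(u-[m["cx"],m["cy"]])/f,np.ones(len(u))]@m["rotation"].T
    return m["position"]+d*((z-m["position"][2])/d[:,2])[:,None]
def crop(l,s,o): return (np.array(l,float)+.5)/s-.5+o
def place(L,q):
    L=np.array(L,float);c,s=np.cos(q[2]),np.sin(q[2])
    return np.c_[q[0]+c*L[:,0]-s*L[:,1],q[1]+s*L[:,0]+c*L[:,1],L[:,2]]
def fit(L,u,q0):
    r=least_squares(lambda q:(w2p(place(L,q))-u).ravel(),q0,x_scale=[10,10,.1]);return r.x,r.fun.reshape(-1,2)
E
python3 - <<'E'
from h import *
np.set_printoptions(precision=2,suppress=True)
L=[[78,175,30],[78,-175,30],[-52,-175,30],[-52,175,30],[0,115,47],[0,0,47],[0,-115,47],[47,115,30],[47,0,30],[47,-115,30]]
u=crop([(60,53),(760,102),(746,363),(38,312),(160,214),(397,231),(633,248),(172,122),(403,137),(637,153)],4.8,[210,185])
q,r=fit(L,u,[430,0,0]);print("base",q,"\n",r)
h=p2w(crop([(144,357),(386,376),(630,394)],4.8,[210,185]),88);print("handles seen",h,"\nnominal",place([[-70,115,67],[-70,0,67],[-70,-115,67]],q))
print("hubs",place(L[4:7],q),"holes",place(L[7:],q))
B=[[60,25,30],[60,-25,30],[-60,-25,30],[-60,25,30]]
qb,rb=fit(B,crop([(122,112),(275,66),(393,455),(235,492)],8,[405,200]),[400,-350,.3]);print("block",qb,rb)
print("red",place([[-30,0,10],[30,0,10]],qb), "red top",p2w(crop([(335,376),(270,172)],8,[405,200]),78))
for n,z in(("vials",68),):print(p2w([(254,121),(287,132),(325,141)],z))
E
```

```text
base [541.46   4.38  -0.06] 
 [[-0.69 -0.32]
 [ 0.41 -0.37]
 [ 0.35  0.29]
 [-0.72  0.19]
 [ 0.26 -0.02]
 [ 0.05 -0.07]
 [ 0.31 -0.11]
 [-0.03 -0.06]
 [ 0.12  0.18]
 [-0.09  0.24]]
handles seen [[ 479.29  122.5    88.  ]
 [ 471.29    9.56   88.  ]
 [ 463.79 -103.66   88.  ]] 
nominal [[ 479.08  123.68   67.  ]
 [ 471.61    8.92   67.  ]
 [ 464.15 -105.84   67.  ]]
hubs [[ 548.93  119.13   47.  ]
 [ 541.46    4.38   47.  ]
 [ 534.   -110.38   47.  ]] holes [[ 595.83  116.08   30.  ]
 [ 588.37    1.32   30.  ]
 [ 580.9  -113.43   30.  ]]
block [ 539.99 -334.04    0.27] [[-0.84 -0.83]
 [ 0.47 -0.52]
 [ 0.63  0.21]
 [-0.27  1.1 ]]
red [[ 511.04 -341.93   10.  ]
 [ 568.93 -326.15   10.  ]] red top [[ 510.39 -341.56   78.  ]
 [ 567.77 -324.92   78.  ]]
[[801.72  95.55  68.  ]
 [775.48  18.03  68.  ]
 [754.21 -70.55  68.  ]]
```

```bash
cat >> h.py <<'E'
from scipy.spatial.transform import Rotation as R
BASE=[541.46,4.38,-0.065]
def tool(yaw): # tool y at base +y turned clockwise by yaw
    a=BASE[2]-yaw; b=np.array([np.cos(a),np.sin(a),0]);return np.c_[-b,[-np.sin(a),np.cos(a),0],[0,0,-1]]
def go(p,M):
    s=arm.observe();R0=s["orientation"];print("shift cm",np.round(R0.T@(np.array(p)-s["ee_pos"])/10,2),"turn",np.round(np.degrees(R.from_matrix(R0.T@M).as_rotvec()),2))
def inbase(): # TCP and force in base axes
    s=arm.observe();M=tool(0)@np.diag([-1,1,-1]);print("pos",np.round(M.T@(s["ee_pos"]-[*BASE[:2],0]),1),"F",np.round(M.T@s["ft_force"],1),"t",s["clock"])
E
python3 - <<'E'
from h import *
go(place([[-72,81,120]],BASE)[0],tool(0))
E
```

```text
shift cm [-43.64 -44.17  10.65] turn [-1.000e-01 -1.000e-02 -1.098e+01]
```

>>> play_rows:
  deltas:
    - [-6,-6,1.5,0,0,-2,1]
    - [-12,-12,3,-0.1,0,-4,1]
    - [-17,-17,4.2,-0.1,0,-6,1]
    - [-22,-22,5.3,-0.1,0,-8,1]
    - [-27,-27,6.5,-0.1,0,-9,1]
    - [-32,-32,7.8,-0.1,0,-10,1]
    - [-37,-37,9,-0.1,0,-11,1]
    - [-41,-41,10,-0.1,0,-11,1]

```text
clock: 1.1
ee_pos: [414.3, 201.4, 141.6]
orientation: [[-0.998, 0.064, 0.001], [0.064, 0.998, 0.002], [-0.001, 0.002, -1.0]]
ft_force: [0.3, 1.0, -1.2]
opening: 16.3
grip_force: 0.0
```

>>> play_rows:
  deltas:
    - [0,0,0,0,0,0,1]
    - [0,0,0,0,0,0,1]

```text
clock: 1.35
ee_pos: [413.3, 203.4, 141.7]
orientation: [[-0.998, 0.065, -0.0], [0.065, 0.998, 0.002], [0.001, 0.002, -1.0]]
ft_force: [0.1, -1.0, -0.1]
opening: 0.8
grip_force: 0.0
```

```bash
python3 - <<'E'
from h import *
go(place([[-72,81,66]],BASE)[0],tool(0));inbase();print(arm.observe()["opening"])
E
```

```text
shift cm [ -6.89 -10.94   7.55] turn [ 0.11 -0.03 -0.03]
pos [-140.8  190.3  141.7] F [ 0.2 -1.  -0.1] t 1.35
0.8122128302969904
```

>>> play_rows:
  deltas:
    - [-2.5,-5.5,0,0,0,0,1]
    - [-5,-10.9,0.5,0,0,0,1]
    - [-6.9,-10.9,2,0,0,0,1]
    - [-6.9,-10.9,6,0,0,0,1]
    - [-6.9,-10.9,7.5,0,0,0,1]
    - [-6.9,-10.9,7.5,0,0,0,1]

```text
clock: 2.1
ee_pos: [474.0, 91.4, 66.0]
orientation: [[-0.998, 0.062, -0.003], [0.062, 0.998, 0.002], [0.003, 0.002, -1.0]]
ft_force: [-0.0, 0.6, -0.2]
opening: 0.4
grip_force: 0.0
```

```bash
python3 - <<'E'
from h import *
import cv2
inbase()
p=arm.capture("top");a=cv2.resize(p[185:285,210:375,::-1],None,fx=4.8,fy=4.8,interpolation=cv2.INTER_CUBIC);cv2.imwrite("pics/c3.png",a)
E
```

```text
pos [-73.   82.5  66. ] F [-0.1  0.6 -0.2] t 2.1
```

View pics/c3.png

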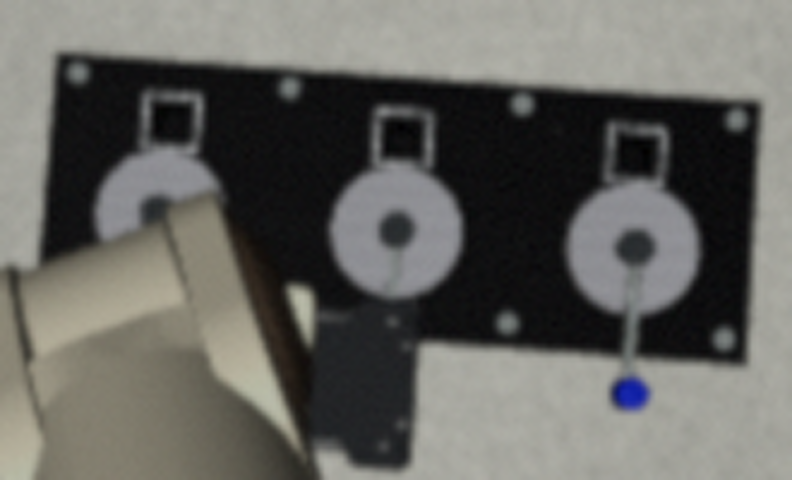

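The arm now hides clamp 1, so I'll probe by feel in small steps along tool +y.

>>> play_rows:
  deltas:
    - [0,0.15,0,0,0,0,1]
    - [0,0.3,0,0,0,0,1]
    - [0,0.3,0,0,0,0,1]

```text
clock: 2.52
ee_pos: [476.0, 93.4, 67.4]
orientation: [[-0.998, 0.064, 0.002], [0.064, 0.998, 0.002], [-0.001, 0.002, -1.0]]
ft_force: [0.2, -0.1, -0.4]
opening: 0.2
grip_force: 0.0
```

>>> play_rows:
  deltas:
    - [0,0.15,0,0,0,0,1]
    - [0,0.3,0,0,0,0,1]
    - [0,0.3,0,0,0,0,1]

```text
clock: 2.9
ee_pos: [475.7, 96.3, 66.7]
orientation: [[-0.998, 0.065, 0.0], [0.065, 0.998, 0.002], [-0.0, 0.002, -1.0]]
ft_force: [1.0, -0.9, 0.6]
opening: 0.7
grip_force: 0.0
```

>>> play_rows:
  deltas:
    - [0,0.15,0,0,0,0,1]
    - [0,0.3,0,0,0,0,1]
    - [0,0.3,0,0,0,0,1]

```text
clock: 3.28
ee_pos: [475.9, 99.1, 66.7]
orientation: [[-0.998, 0.065, 0.0], [0.065, 0.998, 0.002], [-0.0, 0.002, -1.0]]
ft_force: [-1.4, -0.3, 0.2]
opening: 0.8
grip_force: 0.1
```

>>> play_rows:
  deltas:
    - [0,0.15,0,0,0,0,1]
    - [0,0.3,0,0,0,0,1]
    - [0,0.3,0,0,0,0,1]

```text
clock: 3.65
ee_pos: [475.9, 101.5, 66.6]
orientation: [[-0.998, 0.065, -0.0], [0.065, 0.998, 0.001], [0.0, 0.001, -1.0]]
ft_force: [-1.1, -2.8, 1.1]
opening: 0.4
grip_force: 1.6
```

>>> play_rows:
  deltas:
    - [0,0.13,0,0,0,0,1]
    - [0,0.25,0,0,0,0,1]
    - [0,0.25,0,0,0,0,1]

```text
clock: 4.03
ee_pos: [476.0, 104.7, 66.6]
orientation: [[-0.998, 0.064, -0.0], [0.064, 0.998, 0.002], [0.0, 0.002, -1.0]]
ft_force: [-1.4, -3.2, 1.2]
opening: 0.7
grip_force: 1.6
```

>>> play_rows:
  deltas:
    - [0,0.15,0,0,0,0,1]
    - [0,0.3,0,0,0,0,1]
    - [0,0.3,0,0,0,0,1]

```text
clock: 4.4
ee_pos: [476.2, 107.4, 66.6]
orientation: [[-0.998, 0.065, -0.0], [0.065, 0.998, 0.001], [0.001, 0.001, -1.0]]
ft_force: [-1.8, -3.6, 1.9]
opening: 0.1
grip_force: 2.3
```

>>> play_rows:
  deltas:
    - [0,0.13,0,0,0,0,1]
    - [0,0.25,0,0,0,0,1]
    - [0,0.25,0,0,0,0,1]

```text
clock: 4.78
ee_pos: [476.2, 109.1, 66.5]
orientation: [[-0.998, 0.065, -0.001], [0.065, 0.998, 0.001], [0.001, 0.0, -1.0]]
ft_force: [-2.7, -5.5, 1.6]
opening: 0.8
grip_force: 3.1
```

>>> play_rows:
  deltas:
    - [0,0.1,0,0,0,0,1]
    - [0,0.2,0,0,0,0,1]
    - [0,0.2,0,0,0,0,1]

```text
clock: 5.15
ee_pos: [476.3, 110.4, 66.6]
orientation: [[-0.998, 0.066, -0.001], [0.066, 0.998, -0.0], [0.001, -0.0, -1.0]]
ft_force: [-3.1, -7.8, 2.6]
opening: 0.2
grip_force: 3.9
```

Clamp 1 turned about 8 mm at roughly 3 N, then the force climbed to 8.6 N, so it is tight. On to clamp 2.

>>> play_rows:
  deltas:
    - [0,-1.5,0,0,0,0,1]
    - [0,-3.5,-2.5,0,0,0,1]
    - [0,-6,-4.5,0,0,0,1]
    - [0,-10,-4.5,0,0,0,1]
    - [0,-13,-4,0,0,0,1]
    - [0,-13,-1,0,0,0,1]
    - [0,-13,0,0,0,0,1]
    - [0,-13,0,0,0,0,1]

```text
clock: 6.15
ee_pos: [468.3, -16.9, 66.1]
orientation: [[-0.998, 0.064, -0.001], [0.064, 0.998, 0.002], [0.001, 0.002, -1.0]]
ft_force: [-0.3, 0.1, -0.5]
opening: 0.8
grip_force: 0.0
```

```bash
python3 - <<'E'
from h import *
inbase()
E
```

```text
pos [-71.7 -26.   66.1] F [-0.3  0.1 -0.5] t 6.15
```

>>> play_rows:
  deltas:
    - [0,0.2,0,0,0,0,1]
    - [0,0.4,0,0,0,0,1]
    - [0,0.5,0,0,0,0,1]
    - [0,0.5,0,0,0,0,1]

```text
clock: 6.65
ee_pos: [469.1, -12.9, 66.9]
orientation: [[-0.998, 0.065, 0.001], [0.065, 0.998, 0.001], [-0.001, 0.001, -1.0]]
ft_force: [-0.7, -3.4, 1.3]
opening: 0.3
grip_force: 1.6
```

>>> play_rows:
  deltas:
    - [0,0.13,0,0,0,0,1]
    - [0,0.25,0,0,0,0,1]
    - [0,0.25,0,0,0,0,1]

```text
clock: 7.02
ee_pos: [469.1, -10.0, 66.7]
orientation: [[-0.998, 0.065, 0.001], [0.065, 0.998, 0.002], [-0.0, 0.002, -1.0]]
ft_force: [-1.0, -2.7, 2.6]
opening: 0.3
grip_force: 1.6
```

>>> play_rows:
  deltas:
    - [0,0.15,0,0,0,0,1]
    - [0,0.3,0,0,0,0,1]
    - [0,0.3,0,0,0,0,1]

```text
clock: 7.4
ee_pos: [469.2, -6.9, 66.6]
orientation: [[-0.998, 0.064, 0.0], [0.064, 0.998, 0.002], [-0.0, 0.002, -1.0]]
ft_force: [-0.1, -3.4, 2.6]
opening: 0.4
grip_force: 1.5
```

>>> play_rows:
  deltas:
    - [0,0.15,0,0,0,0,1]
    - [0,0.3,0,0,0,0,1]
    - [0,0.3,0,0,0,0,1]

```text
clock: 7.78
ee_pos: [469.4, -4.0, 66.5]
orientation: [[-0.998, 0.065, 0.0], [0.065, 0.998, 0.002], [-0.0, 0.002, -1.0]]
ft_force: [0.1, -4.2, 3.5]
opening: 0.7
grip_force: 1.5
```

>>> play_rows:
  deltas:
    - [0,0.15,0,0,0,0,1]
    - [0,0.3,0,0,0,0,1]
    - [0,0.3,0,0,0,0,1]

```text
clock: 8.15
ee_pos: [469.8, -1.0, 66.6]
orientation: [[-0.998, 0.064, 0.001], [0.064, 0.998, 0.002], [-0.001, 0.002, -1.0]]
ft_force: [1.2, -3.3, 2.3]
opening: 0.1
grip_force: 1.6
```

>>> play_rows:
  deltas:
    - [0,0.15,0,0,0,0,1]
    - [0,0.3,0,0,0,0,1]
    - [0,0.3,0,0,0,0,1]

```text
clock: 8.52
ee_pos: [470.0, 1.9, 66.6]
orientation: [[-0.998, 0.065, 0.001], [0.065, 0.998, 0.002], [-0.001, 0.002, -1.0]]
ft_force: [1.7, -3.4, 0.3]
opening: 0.6
grip_force: 1.7
```

>>> play_rows:
  deltas:
    - [0,0.15,0,0,0,0,1]
    - [0,0.3,0,0,0,0,1]
    - [0,0.3,0,0,0,0,1]

```text
clock: 8.9
ee_pos: [469.9, 4.9, 66.5]
orientation: [[-0.998, 0.065, 0.0], [0.065, 0.998, 0.002], [-0.0, 0.002, -1.0]]
ft_force: [2.0, -4.0, 0.5]
opening: 0.3
grip_force: 1.7
```

Clamp 2 has turned past 0.25 rad at a steady 3–4 N, so it is the loose one. I'll swing it on along its arc, turning the tool with it.

>>> play_rows:
  deltas:
    - [0.15,0,0,0,0,7.5,1]
    - [0.3,0.05,0,0,0,14.5,1]
    - [0.31,0.35,0,0,0,17,1]
    - [0.3,0.68,0,0,0,19.5,1]
    - [0.29,1.01,0,0,0,22,1]
    - [0.25,1.34,0,0,0,24.6,1]
    - [0.2,1.68,0,0,0,27.2,1]
    - [0.14,2.0,0,0,0,29.8,1]

```text
clock: 9.9
ee_pos: [467.9, 25.1, 66.1]
orientation: [[-0.833, 0.553, -0.003], [0.553, 0.833, 0.002], [0.004, -0.0, -1.0]]
ft_force: [-1.9, -3.5, 2.8]
opening: 0.9
grip_force: 1.7
```

```bash
python3 - <<'E'
from h import *
inbase();s=arm.observe()
print("tool-frame F",s["orientation"].T@s["ft_force"])
E
```

```text
pos [-74.8  15.9  66.1] F [-1.6 -3.6  2.8] t 9.9
tool-frame F [-0.35078677 -3.91531695 -2.8026319 ]
```

>>> play_rows:
  deltas:
    - [0,0.18,0,0,0,1.5,1]
    - [0,0.35,0,0,0,2.9,1]
    - [0.05,0.53,0,0,0,4.3,1]
    - [0.1,0.71,0,0,0,5.7,1]
    - [0.1,0.71,0,0,0,5.7,1]

```text
clock: 10.52
ee_pos: [472.4, 31.5, 66.3]
orientation: [[-0.775, 0.632, -0.001], [0.632, 0.775, 0.002], [0.002, 0.001, -1.0]]
ft_force: [-4.0, -2.1, 0.0]
opening: 0.6
grip_force: 1.6
```

```bash
python3 - <<'E'
from h import *
inbase();s=arm.observe()
print("tool-frame F",s["orientation"].T@s["ft_force"])
E
```

```text
pos [-70.7  22.6  66.3] F [-3.9 -2.4  0. ] t 10.525
tool-frame F [ 1.77438154 -4.15627007 -0.04846904]
```

>>> play_rows:
  deltas:
    - [0.03,0.15,0,0,0,1.2,1]
    - [0.05,0.3,0,0,0,2.4,1]
    - [0.05,0.3,0,0,0,2.4,1]

```text
clock: 10.9
ee_pos: [474.5, 34.1, 66.6]
orientation: [[-0.748, 0.664, 0.0], [0.664, 0.748, 0.002], [0.001, 0.002, -1.0]]
ft_force: [-3.5, -0.4, -0.2]
opening: 0.4
grip_force: 1.5
```

>>> play_rows:
  deltas:
    - [0.03,0.13,0,0,0,1,1]
    - [0.04,0.25,0,0,0,2,1]
    - [0.04,0.25,0,0,0,2,1]

```text
clock: 11.28
ee_pos: [475.6, 36.1, 66.6]
orientation: [[-0.724, 0.69, -0.0], [0.69, 0.724, 0.002], [0.001, 0.001, -1.0]]
ft_force: [-5.0, -0.8, 0.5]
opening: 0.2
grip_force: 1.9
```

>>> play_rows:
  deltas:
    - [0.02,0.1,0,0,0,0.5,1]
    - [0.02,0.2,0,0,0,1,1]
    - [0.02,0.2,0,0,0,1,1]

```text
clock: 11.65
ee_pos: [475.9, 37.2, 66.4]
orientation: [[-0.712, 0.703, -0.002], [0.703, 0.712, 0.001], [0.002, -0.0, -1.0]]
ft_force: [-7.0, -3.1, 2.9]
opening: 0.8
grip_force: 3.2
```

>>> play_rows:
  deltas:
    - [0,0.08,0,0,0,0,1]
    - [0,0.15,0,0,0,0,1]
    - [0,0.15,0,0,0,0,1]

```text
clock: 12.02
ee_pos: [476.3, 37.7, 66.3]
orientation: [[-0.711, 0.703, -0.003], [0.703, 0.711, 0.001], [0.003, -0.002, -1.0]]
ft_force: [-8.0, -2.4, 3.4]
opening: 0.6
grip_force: 4.1
```

>>> play_rows:
  deltas:
    - [0,0.08,0,0,0,0,1]
    - [0,0.12,0,0,0,0,1]
    - [0,0.12,0,0,0,0,1]
    - [0,0.12,0,0,0,0,1]
    - [0,0.12,0,0,0,0,1]
    - [0,0.12,0,0,0,0,1]
    - [0,0.12,0,0,0,0,1]

```text
clock: 12.9
ee_pos: [476.6, 38.2, 66.3]
orientation: [[-0.711, 0.703, -0.004], [0.703, 0.711, 0.0], [0.003, -0.003, -1.0]]
ft_force: [-8.2, -4.7, 6.1]
opening: 0.9
grip_force: 4.9
```

```bash
python3 - <<'E'
from h import *
inbase();s=arm.observe()
print("tool-frame F",s["orientation"].T@s["ft_force"])
E
```

```text
pos [-66.9  29.5  66.3] F [-7.8 -5.2  6.1] t 12.9
tool-frame F [ 2.49677655 -9.10867281 -6.06997332]
```

The clamp is snugged at about 9 N for over 0.6 s. Now I back off and rise, then check with a picture.

>>> play_rows:
  deltas:
    - [0,-1,0,0,0,0,1]
    - [0,-3,0,0,0,0,1]
    - [0,-4,-3,0,0,-8,1]
    - [0,-6,-7,0,0,-18,0]
    - [1.5,-10,-11,0,0,-28,0]
    - [3.5,-15,-12,0,0,-38,0]
    - [6,-20,-12,0,0,-48,0]
    - [8,-24,-12,0,0,-56,0]

```text
clock: 13.9
ee_pos: [281.4, -66.0, 189.9]
orientation: [[-0.994, -0.105, 0.01], [-0.104, 0.994, 0.009], [-0.011, 0.008, -1.0]]
ft_force: [0.6, 0.5, 0.9]
opening: 44.1
grip_force: 0.0
```

```bash
python3 - <<'E'
from h import *
import cv2
p=arm.capture("top")[:,:,::-1];s=arm.capture("side")[:,:,::-1]
a=cv2.resize(p[185:285,210:375],None,fx=4.8,fy=4.8,interpolation=cv2.INTER_CUBIC)
b=cv2.resize(s[290:365,220:320],None,fx=4.8,fy=4.8,interpolation=cv2.INTER_CUBIC)
b=cv2.resize(b[:120*3],(480,360))[:120] if 0 else b
cv2.imwrite("pics/c4.png",cv2.resize(np.vstack([a,np.pad(b,((0,0),(0,a.shape[1]-b.shape[1]),(0,0)))]),None,fx=.71,fy=.71))
inbase();print(arm.observe()["opening"],arm.observe()["joint_pos"])
a=.27;M=np.c_[[-np.cos(a),-np.sin(a),0],[-np.sin(a),np.cos(a),0],[0,0,-1]]
go([510.8,-341.8,120],M)
E
```

```text
pos [-253.   -89.1  190.6] F [ 0.7 -0.8  0.6] t 14.0
45.6487060469683 [ 0.40216863 -0.16032689 -0.22275358  2.39643093 -0.05770815  0.89223364
  1.88363411]
shift cm [-19.98 -29.45   7.12] turn [  0.31   0.74 -10.04]
```

View pics/c4.png

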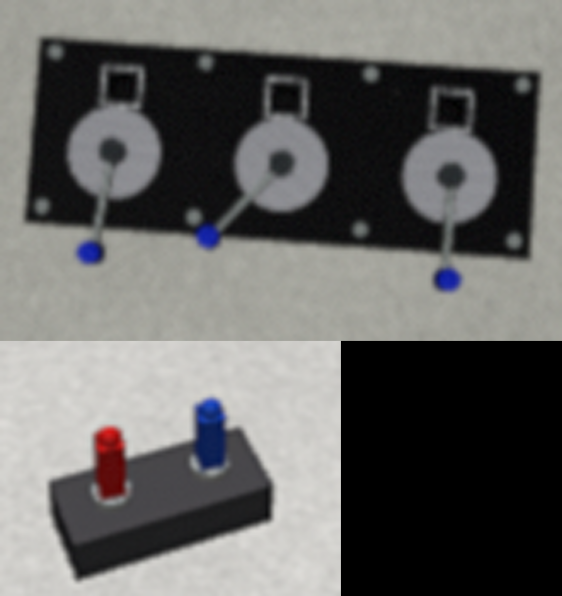

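Lever 2 is now at about 40° (handle at (208,237)), at its stop. Clamp 1 sits slightly into its play, and the red marker stands in its block. Next I go to the marker.

>>> play_rows:
  deltas:
    - [-2.5,-4,0,0,0,-1,0]
    - [-5.5,-8,0,0.1,0.2,-3,0]
    - [-8.5,-12.5,1,0.1,0.3,-4,0]
    - [-11.5,-17,2,0.2,0.4,-6,0]
    - [-14.5,-21.5,4,0.3,0.6,-8,0]
    - [-17.5,-26,6,0.3,0.7,-9,0]
    - [-20,-29.4,7,0.3,0.7,-10,0]
    - [-20,-29.4,7,0.3,0.7,-10,0]

```text
clock: 15.0
ee_pos: [516.1, -338.7, 117.1]
orientation: [[-0.962, -0.272, -0.003], [-0.272, 0.962, -0.0], [0.003, 0.001, -1.0]]
ft_force: [0.3, 0.1, -0.5]
opening: 46.2
grip_force: 0.0
```

```bash
python3 - <<'E'
from h import *
import cv2
a=.27;M=np.c_[[-np.cos(a),-np.sin(a),0],[-np.sin(a),np.cos(a),0],[0,0,-1]]
go([510.8,-341.8,42],M);print(arm.observe()["opening"],arm.observe()["ee_pos"])
s=arm.capture("side")[:,:,::-1];cv2.imwrite("pics/s2.png",cv2.resize(s[220:370,190:350],None,fx=4,fy=4,interpolation=cv2.INTER_CUBIC))
E
```

```text
shift cm [ 0.57 -0.16  7.51] turn [ 0.05 -0.18  0.32]
46.153435328752074 [ 516.11882583 -338.71422268  117.12527332]
```

View pics/s2.png

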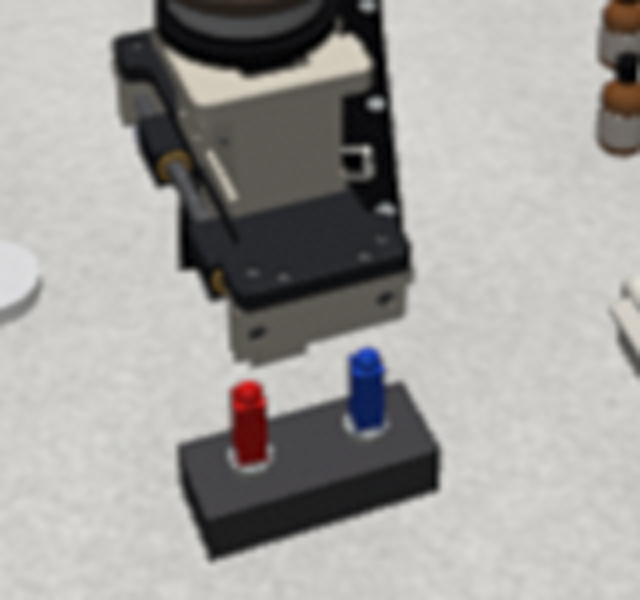

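```bash
python3 - <<'E'
from h import *
s=arm.observe();R0=s["orientation"];t=s["ee_pos"]
q=lambda P:np.round((w2p(P,"side")-[190,220]+.5)*4)
print("tcp",q(t),"near/far finger inner",q(t-R0[:,1]*23),q(t+R0[:,1]*23),"outer near",q(t-R0[:,1]*36))
print("marker mid grip z36,z76",q([[510.8,-341.8,36],[510.8,-341.8,76]]))
E
```

```text
tcp [[252. 324.]] near/far finger inner [[269. 357.]] [[236. 292.]] outer near [[279. 377.]]
marker mid grip z36,z76 [[248. 458.]
 [246. 398.]]
```

Projections match the picture to about 1–2 mm. I'll descend and grip.

>>> play_rows:
  deltas:
    - [0.55,-0.15,1,0,0,0,0]
    - [0.55,-0.15,3,0,0,0,0]
    - [0.55,-0.15,5.5,0,0,0,0]
    - [0.55,-0.15,7.5,0,0,0,0]
    - [0.55,-0.15,7.5,0,0,0,0]
    - [0.55,-0.15,7.5,0,0,0,1]
    - [0.55,-0.15,7.5,0,0,0,1]
    - [0.55,-0.15,7.5,0,0,0,1]

```text
clock: 16.05
ee_pos: [509.4, -340.0, 45.3]
orientation: [[-0.962, -0.273, -0.001], [-0.273, 0.962, 0.001], [0.001, 0.002, -1.0]]
ft_force: [0.5, 0.3, 0.2]
opening: 20.3
grip_force: 0.1
```

>>> play_rows:
  deltas:
    - [0,0,0,0,0,0,1]
    - [0,0,0,0,0,0,1]

```text
clock: 16.3
ee_pos: [509.6, -341.1, 45.2]
orientation: [[-0.962, -0.273, -0.0], [-0.273, 0.962, 0.0], [0.0, 0.0, -1.0]]
ft_force: [1.6, -3.5, 1.1]
opening: 16.2
grip_force: 29.9
```

Gripped at 16.2 mm. Now the lift, then carry to hole 2.

>>> play_rows:
  deltas:
    - [0,0,-1,0,0,0,1]
    - [0,0,-3,0,0,0,1]
    - [0,0,-6,0,0,0,1]
    - [0,0,-9,0,0,0,1]
    - [0,0,-10.5,0,0,0,1]
    - [0,0,-10.5,0,0,0,1]

```text
clock: 17.05
ee_pos: [509.6, -339.8, 150.4]
orientation: [[-0.962, -0.274, -0.001], [-0.274, 0.962, 0.002], [0.001, 0.002, -1.0]]
ft_force: [0.8, 0.1, -0.5]
opening: 15.6
grip_force: 29.9
```

```bash
python3 - <<'E'
from h import *
s=arm.observe();print(s["ft_force"],s["opening"])
go(place([[46,0,130]],BASE)[0],tool(0))
E
```

```text
[ 0.82217551  0.09086889 -0.48593536] 15.628564336852238
shift cm [-16.82  30.68   2.09] turn [ 0.11 -0.05 19.6 ]
```

>>> play_rows:
  deltas:
    - [-2,3.5,0,0,0,2,1]
    - [-4.5,8,0,0,0,5,1]
    - [-7,13,0,0,0,8,1]
    - [-9.7,18,0,0,0,11,1]
    - [-12.3,22.5,0,0,0,14,1]
    - [-14.8,27,0,0,0,17,1]
    - [-16.3,29.7,0.5,0.1,0,19.6,1]
    - [-16.8,30.7,2,0.1,0,19.6,1]

```text
clock: 18.05
ee_pos: [586.5, 4.4, 128.7]
orientation: [[-0.998, 0.061, -0.003], [0.061, 0.998, 0.002], [0.003, 0.001, -1.0]]
ft_force: [-0.1, 0.1, -0.7]
opening: 16.0
grip_force: 29.9
```

>>> play_rows:
  deltas:
    - [0,0,2.5,0,0,0,1]
    - [0,0,4.2,0,0,0,1]
    - [0,0,4.2,0,0,0,1]

```text
clock: 18.42
ee_pos: [584.5, -0.1, 85.5]
orientation: [[-0.998, 0.066, -0.007], [0.066, 0.998, -0.0], [0.007, -0.001, -1.0]]
ft_force: [-0.5, -0.4, -0.6]
opening: 15.7
grip_force: 29.9
```

```bash
python3 - <<'E'
from h import *
import cv2
inbase();go(place([[46,0,75]],BASE)[0],tool(0))
s=arm.capture("side")[:,:,::-1];cv2.imwrite("pics/s3.png",cv2.resize(s[185:275,215:315],None,fx=6.5,fy=6.5,interpolation=cv2.INTER_CUBIC))
q=lambda P:np.round((w2p(P,"side")-[215,185]+.5)*6.5-.5,1)
t=arm.observe()["ee_pos"]
print("hole",q([588.4,1.3,30]),"square est corners; hub3,hub2 top",q([[534,-110.4,47],[541.5,4.4,47]]),"tip",q(t-[0,0,35]),"hole3",q([580.9,-113.4,30]))
E
```

```text
pos [43.2 -1.6 85.5] F [-0.5 -0.5 -0.6] t 18.425
shift cm [-0.29  0.17  1.05] turn [-0.03 -0.41 -0.09]
hole [[388.2 323.7]] square est corners; hub3,hub2 top [[269.9 465.1]
 [271.  290.8]] tip [[381.6 280.5]] hole3 [[398.3 499.3]]
```

View pics/s3.png

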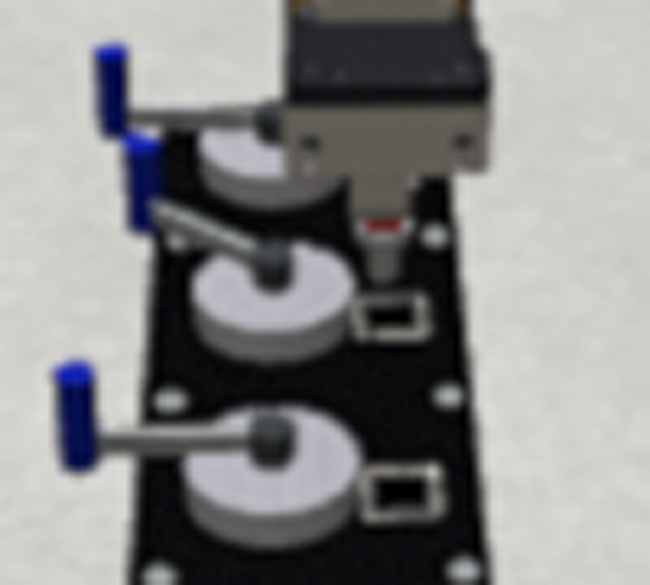

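```bash
python3 - <<'E'
from h import *
f=lambda u,z:p2w(crop([u],6.5,[215,185]),z,"side")[0]
t=arm.observe()["ee_pos"]
h2,h3,tip=f((391,317),30),f((401,492),30),f((384,280),t[2]-35)
print(h2,h3,"tip",tip,"tcp",t,"diff hole-tip",h2-tip,"hubs",f((273,287),47),f((272,462),47))
E
```

```text
[590.0055544    6.01581727  30.        ] [ 582.33533853 -109.16393098   30.        ] tip [5.86620472e+02 4.53959473e-01 5.18486332e+01] tcp [5.85643604e+02 1.82767081e-01 8.68486332e+01] diff hole-tip [  3.38508258   5.5618578  -21.8486332 ] hubs [542.47162124   7.04149568  47.        ] [ 534.86955049 -108.62447553   47.        ]
```

>>> play_rows:
  deltas:
    - [-0.1,0.1,0.6,0,0,0,1]
    - [-0.23,0.2,1.2,0,0,0,1]
    - [-0.23,0.2,1.6,0,0,0,1]
    - [-0.23,0.2,1.6,0,0,0,1]

```text
clock: 18.98
ee_pos: [588.7, 3.4, 71.7]
orientation: [[-0.998, 0.065, -0.003], [0.065, 0.998, 0.001], [0.003, 0.0, -1.0]]
ft_force: [0.1, -0.3, -0.7]
opening: 15.9
grip_force: 29.9
```

```bash
python3 - <<'E'
from h import *
import cv2
s=arm.capture("side")[:,:,::-1];cv2.imwrite("pics/s4.png",cv2.resize(s[205:250,245:300],None,fx=13,fy=13,interpolation=cv2.INTER_CUBIC))
t=arm.observe()["ee_pos"]
q=lambda P:np.round((w2p(P,"side")-[245,205]+.5)*13-.5,1)
print(t,"tip",q(t-[0,0,35]),"hole",q([588.4,1.3,30]),q([590,1.3,30]),q([588.4,6.3,30]))
E
```

```text
[588.88261803   3.3024426   71.9101175 ] tip [[388.3 354. ]] hole [[386.9 388. ]] [[394.8 387.5]] [[384.5 374.2]]
```

View pics/s4.png

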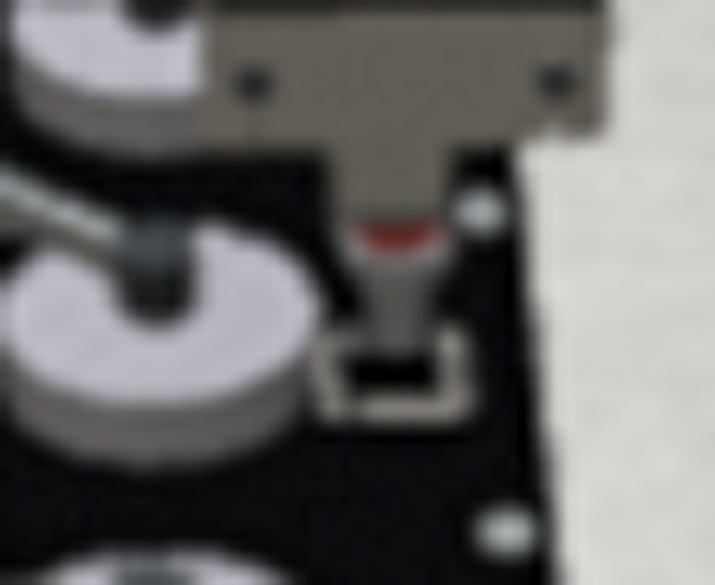

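Picture: foot tip at (393,350), projecting down to about (394,376); the outline's centre is near (396,372), so it is aligned within about 1–2 mm. I'll lower gently.

>>> play_rows:
  deltas:
    - [-0.03,0,0.4,0,0,0,1]
    - [-0.03,0,0.7,0,0,0,1]
    - [-0.03,0,0.9,0,0,0,1]
    - [-0.03,0,1.1,0,0,0,1]
    - [-0.03,0,1.1,0,0,0,1]

```text
clock: 19.65
ee_pos: [588.7, 2.8, 60.6]
orientation: [[-0.998, 0.065, -0.003], [0.065, 0.998, 0.0], [0.003, -0.0, -1.0]]
ft_force: [-1.2, -1.2, -1.0]
opening: 15.9
grip_force: 30.0
```

It is in the hole with no resistance. Continuing down.

>>> play_rows:
  deltas:
    - [0,0,0.4,0,0,0,1]
    - [0,0,0.8,0,0,0,1]
    - [0,0,1.1,0,0,0,1]
    - [0,0,1.4,0,0,0,1]
    - [0,0,1.4,0,0,0,1]

```text
clock: 20.27
ee_pos: [588.5, 2.9, 46.3]
orientation: [[-0.998, 0.065, -0.004], [0.065, 0.998, 0.0], [0.004, -0.0, -1.0]]
ft_force: [-3.5, -2.9, -1.7]
opening: 15.9
grip_force: 30.0
```

>>> play_rows:
  deltas:
    - [0.08,-0.08,0,0,0,0,1]
    - [0.08,-0.08,0.1,0,0,0,1]
    - [0.08,-0.08,0.2,0,0,0,1]
    - [0.08,-0.08,0.2,0,0,0,1]

```text
clock: 20.78
ee_pos: [588.6, 2.7, 45.1]
orientation: [[-0.998, 0.065, -0.002], [0.065, 0.998, 0.001], [0.002, 0.001, -1.0]]
ft_force: [-3.2, -1.7, 1.5]
opening: 15.9
grip_force: 30.0
```

>>> play_rows:
  deltas:
    - [0.06,-0.03,0.1,0,0,0,1]
    - [0.06,-0.03,0.2,0,0,0,1]
    - [0.06,-0.03,0.2,0,0,0,1]

```text
clock: 21.15
ee_pos: [588.5, 2.6, 44.5]
orientation: [[-0.998, 0.065, -0.001], [0.065, 0.998, 0.001], [0.001, 0.001, -1.0]]
ft_force: [-5.8, -1.5, 11.1]
opening: 16.0
grip_force: 30.0
```

Seated: 11 N upward at the same tool height as in the block. Now I release and rise.

>>> play_rows:
  deltas:
    - [0,0,-0.1,0,0,0,0.2]
    - [0,0,-0.1,0,0,0,0.2]
    - [0,0,-0.1,0,0,0,0.2]
    - [0,0,-0.1,0,0,0,0.2]

```text
clock: 21.65
ee_pos: [587.9, 2.4, 43.8]
orientation: [[-0.998, 0.065, -0.002], [0.065, 0.998, 0.001], [0.002, 0.001, -1.0]]
ft_force: [-0.8, -0.5, -0.2]
opening: 36.5
grip_force: 0.0
```

>>> play_rows:
  deltas:
    - [0,0,-1.5,0,0,0,0.2]
    - [0,0,-4,0,0,0,0.2]
    - [0,0,-8,0,0,0,0.2]
    - [0,0,-13,0,0,0,0.2]
    - [5,0,-16,0,0,0,0.2]
    - [11,0,-16,0,0,0,0.2]
    - [17,0,-16,0,0,0,0.2]
    - [22,0,-16,0,0,0,0.2]

```text
clock: 22.65
ee_pos: [366.6, 16.6, 205.3]
orientation: [[-0.998, 0.065, -0.001], [0.065, 0.998, 0.0], [0.001, 0.0, -1.0]]
ft_force: [1.1, -0.4, 0.7]
opening: 36.4
grip_force: 0.0
```

```bash
python3 - <<'E'
from h import *
import cv2
s=arm.capture("side")[:,:,::-1];p=arm.capture("top")[:,:,::-1]
a=cv2.resize(s[175:275,215:315],None,fx=5,fy=5,interpolation=cv2.INTER_CUBIC)
b=cv2.resize(p[185:285,210:375],None,fx=1.8,fy=5,interpolation=cv2.INTER_CUBIC)
cv2.imwrite("pics/s5.png",np.hstack([a,b]))
q=lambda P:np.round((w2p(P,"side")-[215,175]+.5)*5-.5,1)
print(arm.observe()["ee_pos"],"collar z30, grip top z76",q([[588.5,2.6,30],[588.5,2.6,76]]))
E
```

```text
[363.09376088  16.34763436 204.466543  ] collar z30, grip top z76 [[298.4 297.5]
 [298.5 223.6]]
```

View pics/s5.png

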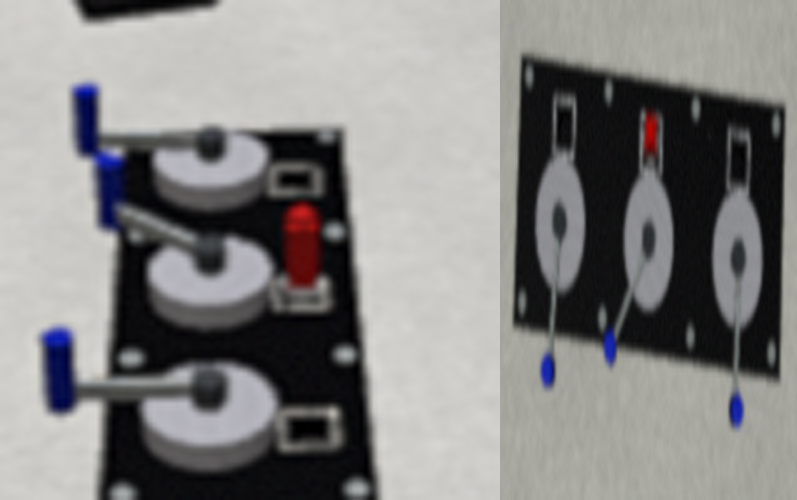

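The red marker stands upright and fully down in hole 2: side view centre about (302,250), collar on the outline at (302,293). Lever 2 is at its stop and the arm is clear.

```bash
python3 -c "
from workcell import arm
print(arm.hand_in())"
```

```text
the job is handed in; nothing more can be done
None
```

Clamp 2 was the loose one: I swung it to its stop, snugged it there at about 9 N for over half a second, and stood the red marker fully down in its hole. The job is handed in. Clamp 1 tested tight and was left about 0.1 rad into its free play; I never pushed clamp 3, because clamp 2 had already given well past the play limit.

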